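Set microscope objectives on the dust-cover stand, tops level

ROBOT

A 6-joint arm with a two-finger parallel gripper is mounted at the origin on the work surface. World frame = base frame: x ahead of the robot, y to its left, z up, the work surface at z = 0. Lengths are in mm, angles in rad, forces in N, time in s.
With the tool pointing down it reaches from about 300 to 775 mm from the base axis. Payload 14.6 kg.
Tool frame: the origin (TCP) lies between the finger pads; the fingertips stand 22 mm ahead of it and the grasp point (between the pads) lies 3 mm ahead of it (manip.tcp_to_tips is the distance from the TCP to the fingertips, in mm); y points along the fingers, z is the direction in which the jaws open and shut, and the axes are right-handed (so a half turn about y gives the same grasp; the last joint's range is limited). The gripper opens to 94 mm and grips with 3 to 60 N. Pads are 16 mm wide; open, the fingers measure 119 mm over their backs; the gripper's body (75 mm by 177 mm) begins 78 mm behind the grasp point.
Start: joints at [-1.223, 0.3, 1.521, -0, 1.321, -0.067], TCP at [221.646, -503.351, 227.446] pointing down, gripper open.
Joint ranges: [-3.03, 3.03], [-0.79, 2.21], [0.23, 2.52], [-1.04, 4.18], [0, 3.07], [-2.55, 2.55]. Speed limits (rad/s): [2.22, 2.22, 2.57, 3.14, 3.14, 3.14].

INTERFACE

Orientations are given as [roll, pitch, yaw] about the fixed x, y, z axes, in that order (R = Rz(yaw) Ry(pitch) Rx(roll)).
In Python, from cell import manip gives the robot as it stands.
- The arm moves only by the shell command python3 -m jog 'ROWS' [OPENING] [FORCE]. ROWS is JSON, one flat list of numbers, 6 for each row, row after row: the shift along the tool's x, y, z in mm, then the turn, a rotation vector about the tool's x, y, z in degrees. A call has 1 to 10 rows; each row is the pose to reach, as a shift and turn from the pose commanded when the call began, along the tool's axes at that moment; what a row does not reach only later rows make up. A row lasts 1/12 s, in which the tool goes at most 41.7 mm and 7.16 degrees, less where a joint would pass 70% of its speed; a pose out of reach is approached as far as the arm can. A call with a gripper value outside its range is refused whole. OPENING is the finger opening in mm, from 0 to 94, set as the call begins (- or left out, the last holds). The fingers move at their own pace and stop on an object; FORCE is the grip in N (left out, the last holds). Time passes only in rows, so rows that repeat a pose let the fingers close. It gives the time, the measured TCP pose, the force and the opening at its end, in the units of the state.
- manip.read_state(): the state, without advancing time (a new reading comes with each control period).
- manip.camera(name): name is "scene" or "top" or "wrist"; returns a dict with "img" (420x560x3 uint8, red, green, blue), "intrinsics" (3x3 intrinsics, pixels), "origin" and "orientation" of the camera in the world. Camera axes: x right, y down, z forward; pixel columns grow to the right and rows downward; lengths in mm; the calibration is good to about 2 mm. A picture is of the moment at which its call begins. There is no depth.
- manip.sign_off(): hands the job in, once; it reports no verdict.
Trained networks look in a picture, given as the dict that the camera call returned (one of the last four; its "shot" number tells which), for a name from the list of things; names that differ only in an ending like _2 or _b are one class to them, and where a whole thing is asked for, a point or a joint stands for the part that bears it (a point fixed in the world has none). Each returns a list of dicts, best first, with "score" (0 to 1); they miss things now and then, are a little off and sometimes report something else, mostly with a low value. They report only what shows in the picture. A call takes as long as a camera call. They do not tell look-alikes from the thing itself.
- manip.masks_of(thing, picture): "pixels" (420x560 bool, what is visible of it) and "xy" ([column, row] in pixels, amid what is visible of it).
- manip.tip_of(thing, picture): "xy" ([column, row] in pixels: a listed point, or the origin of a listed thing).
The state is a dict: "clock": time; "joints": joint angles; "qd": joint speeds; "effort": joint torques, N m; "eef_pos": TCP position; "eef_rot": TCP orientation; "wrist_force": force on the tool from outside, world axes, zero at the start; "moment": the same for the moment, N m; "finger_gap": finger opening in mm.
Only numpy, scipy, OpenCV 4.12 (cv2) and the standard library are available. Lean on these libraries where they do the work, as an engineer would, in place of code of your own. Each camera call takes 0.05 s, during which the arm holds its last target.

TASK

Move the four microscope objectives from the white cleaning rack to the four metal plinths of the dust-cover stand in reverse order of height: the longest objective on the lowest plinth, the next longest on the next lowest, and so on up to the shortest on the highest, so that all their tops end level and the flat cover will fit. Stand each one upright, lens up, in the middle of its plinth, let none of them tip over, and leave the small oil bottle standing where it is.

Things in the scene. Friction and masses are not known exactly. Their poses are not given: they have to be found in the camera images.
- objective_longest: The longest of four loose metal microscope objectives, 70 mm tall: a stepped barrel ending in a slender cone and a tiny tip. Stands lens up on its flat foot; like all four it is a 26 mm diameter cylinder for its lowest 30 mm (grip it there, from above). Origin: centre of its underside; z points up along its axis. The four weigh 50 to 160 g.
- objective_long: The second longest of four loose metal microscope objectives, 58 mm tall: a stepped barrel ending in a short blunt cone. Stands lens up on its flat foot; like all four it is a 26 mm diameter cylinder for its lowest 30 mm (grip it there, from above). Origin: centre of its underside; z points up along its axis. The four weigh 50 to 160 g.
- objective_medium: The second shortest of four loose metal microscope objectives, 46 mm tall: a barrel with a plain wide cone on top. Stands lens up on its flat foot; like all four it is a 26 mm diameter cylinder for its lowest 30 mm (grip it there, from above). Origin: centre of its underside; z points up along its axis. The four weigh 50 to 160 g.
- objective_short: The shortest of four loose metal microscope objectives, 34 mm tall: a plain stubby barrel with a flat, chamfered top. Stands lens up on its flat foot; like all four it is a 26 mm diameter cylinder for its lowest 30 mm (grip it there, from above). Origin: centre of its underside; z points up along its axis. The four weigh 50 to 160 g.
- plinth_a: Fixed square plinth of the dust-cover stand, 20 mm high (lowest of the four), 50 x 50 mm, flat black rubber top with no rim. Origin: centre of its underside, at table height, so its top is 20 mm above the origin; z up, x across the row of plinths, y along it.
- plinth_b: Fixed square plinth of the dust-cover stand, 32 mm high (second lowest of the four), 50 x 50 mm, flat black rubber top with no rim. Origin: centre of its underside, at table height, so its top is 32 mm above the origin; z up, x across the row of plinths, y along it.
- plinth_c: Fixed square plinth of the dust-cover stand, 44 mm high (second highest of the four), 50 x 50 mm, flat black rubber top with no rim. Origin: centre of its underside, at table height, so its top is 44 mm above the origin; z up, x across the row of plinths, y along it.
- plinth_d: Fixed square plinth of the dust-cover stand, 56 mm high (highest of the four), 50 x 50 mm, flat black rubber top with no rim. Origin: centre of its underside, at table height, so its top is 56 mm above the origin; z up, x across the row of plinths, y along it.
- rack: Fixed white cleaning rack, a plain bar 62 x 272 x 30 mm on which the objectives stand at the start, in a row 66 mm apart on four round grey spots, in any order. Flat top 30 mm above its origin. Origin: centre of its underside, at table height; y runs along the row, x across it.
- oil_bottle: Small loose bottle of immersion oil with black cap, 28 mm diameter, 60 mm tall, standing on the table between rack and stand. Not to be moved. Origin: centre of its underside.
Mind the look-alikes: they are no part of the job. What is shaped like the objective_long but purple or yellow is not meant.

How it is judged (in metres and radians):
At the end, for the whole second after the job is handed in: Each objective stands released and at rest on its own plinth (longest on lowest, through to shortest on highest): axis within 12 mm of the plinth centre, foot within 3 mm of the plinth top in height, upright within 0.1 rad; the oil bottle is upright (0.2 rad) and within 15 mm of where it was (horizontal distance between objective_longest and plinth_a below 0.012 m and z of objective_longest in the frame of plinth_a between 0.017 and 0.023 m and angle between each of objective_longest, objective_long, objective_medium, objective_short's own z axis and vertical below 0.1 rad and linear speed of each of objective_longest, objective_long, objective_medium, objective_short below 0.02 m/s and contact force between each of objective_longest, objective_long, objective_medium, objective_short and the fingers below 0.1 N and horizontal distance between objective_long and plinth_b below 0.012 m and z of objective_long in the frame of plinth_b between 0.029 and 0.035 m and horizontal distance between objective_medium and plinth_c below 0.012 m and z of objective_medium in the frame of plinth_c between 0.041 and 0.047 m and horizontal distance between objective_short and plinth_d below 0.012 m and z of objective_short in the frame of plinth_d between 0.053 and 0.059 m and distance of oil_bottle from where it was at the start of the episode below 0.015 m and angle between oil_bottle's own z axis and vertical below 0.2 rad); the robot touches nothing.
It fails at once if the longest objective is tipped over (angle between objective_longest's own z axis and vertical above 0.8 rad).
It fails at once if the long objective is tipped over (angle between objective_long's own z axis and vertical above 0.8 rad).
It fails at once if the medium objective is tipped over (angle between objective_medium's own z axis and vertical above 0.8 rad).
It fails at once if the short objective is tipped over (angle between objective_short's own z axis and vertical above 0.8 rad).
It fails at once if the oil bottle is knocked over or pushed away (distance of oil_bottle from where it was at the start of the episode above 0.015 m or angle between oil_bottle's own z axis and vertical above 0.3 rad).
It also fails if it takes over 115 s, if anything falls off the work surface, if the arm or the gripper's body presses on something with over 40 N, if the wrist force passes 120 N, or if a joint passes its speed limit or range.

## Working session

There is one attempt and no reset: what is moved stays moved. The work goes in short steps, Python scripts to look and compute and a shell command to move; the robot and the scene stay as the last step left them, time stands still between calls to the robot, and variables do not carry over. Pictures are saved under pics/ and viewed, and the job is handed in when it is done.

```bash
ls; mkdir -p pics; python3 - <<'E'
from cell import manip
import cv2
s=manip.read_state(); print({k:s[k] for k in ('clock','eef_pos','eef_rot','finger_gap')})
for n in ('scene','top','wrist'):
    p=manip.camera(n); cv2.imwrite(f'pics/{n}0.png',p['img'][:,:,::-1]); print(n,p['origin'],p['orientation'],p['intrinsics'])
E
```

```text
pics
{'clock': 0.0, 'eef_pos': array([ 221.57136159, -503.12913734,  226.88399236]), 'eef_rot': array([-1.57197175e+00,  8.55663574e-05, -2.72677646e+00]), 'finger_gap': 93.87833947926649}
scene [1176.80363198  439.32605818  694.03930969] [-2.23704036e+00 -2.17496492e-03  2.13186996e+00] [[527.29920961   0.         281.32924475]
 [  0.         527.29920961 206.58090069]
 [  0.           0.           1.        ]]
top [ 342.83665583  -13.6694135  1245.58888463] [-2.99737418  0.0202552  -1.54350552] [[514.79502919   0.         280.78676383]
 [  0.         514.79502919 212.38269263]
 [  0.           0.           1.        ]]
wrist [ 282.75692447 -476.42995198  384.20229217] [ 2.90829558e+00  8.23608004e-04 -1.15630458e+00] [[357.52984333   0.         274.98339969]
 [  0.         357.52984333 206.66893747]
 [  0.           0.           1.        ]]
```

View pics/scene0.png

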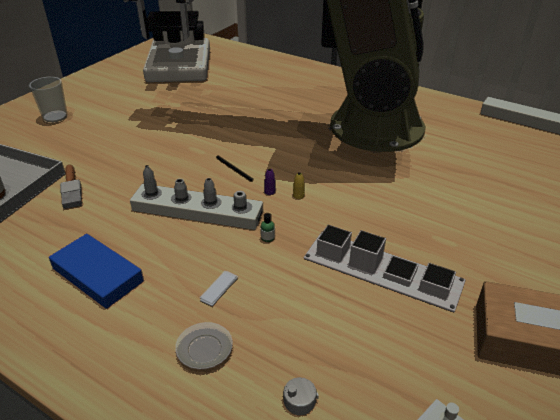

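View pics/top0.png

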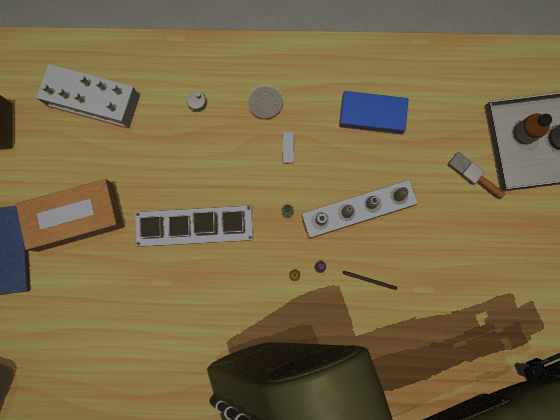

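```bash
cat > h.py <<'E'
import numpy as np, cv2
from scipy.spatial.transform import Rotation as R
from cell import manip
def proj(p,X):
    Rm=R.from_euler('xyz',p['orientation']).as_matrix()
    c=(np.atleast_2d(X)-p['origin'])@Rm
    q=c@np.array(p['intrinsics']).T
    return q[:,:2]/q[:,2:]
def ray(p,xy,z):
    Rm=R.from_euler('xyz',p['orientation']).as_matrix()
    d=Rm@np.linalg.solve(p['intrinsics'],[xy[0],xy[1],1])
    o=np.array(p['origin']); return o+d*(z-o[2])/d[2]
E
python3 - <<'E'
from h import *
names=['objective_longest','objective_long','objective_medium','objective_short','plinth_a','plinth_b','plinth_c','plinth_d','rack','oil_bottle']
zo={'plinth_a':0,'plinth_b':0,'plinth_c':0,'plinth_d':0,'rack':0,'oil_bottle':0}
for cam in ('top','scene'):
    p=manip.camera(cam)
    for n in names:
        for d in manip.tip_of(n,p)[:4]:
            print(cam,n,np.round(d['xy']),round(d['score'],2),np.round(ray(p,d['xy'],zo.get(n,30))[:2]))
E
```

```text
top objective_longest [397. 196.] 0.69 [ 565. -260.]
top objective_long [296. 275.] 0.66 [372. -24.]
top objective_long [349. 211.] 0.5 [ 526. -146.]
top objective_long [320. 269.] 0.49 [387. -79.]
top objective_medium [371. 200.] 0.54 [ 554. -199.]
top objective_medium [321. 219.] 0.34 [505. -81.]
top objective_short [320. 223.] 0.55 [496. -79.]
top plinth_a [181. 226.] 0.87 [483. 261.]
top plinth_a [233. 223.] 0.86 [494. 133.]
top plinth_a [208. 227.] 0.86 [484. 193.]
top plinth_a [154. 230.] 0.58 [473. 326.]
top plinth_b [181. 226.] 0.87 [483. 261.]
top plinth_b [233. 223.] 0.86 [494. 133.]
top plinth_b [208. 227.] 0.86 [484. 193.]
top plinth_b [154. 230.] 0.58 [473. 326.]
top plinth_c [181. 226.] 0.87 [483. 261.]
top plinth_c [233. 223.] 0.86 [494. 133.]
top plinth_c [208. 227.] 0.86 [484. 193.]
top plinth_c [154. 230.] 0.58 [473. 326.]
top plinth_d [181. 226.] 0.87 [483. 261.]
top plinth_d [233. 223.] 0.86 [494. 133.]
top plinth_d [208. 227.] 0.86 [484. 193.]
top plinth_d [154. 230.] 0.58 [473. 326.]
top rack [360. 208.] 0.7 [ 539. -177.]
top oil_bottle [287. 211.] 0.41 [527.   
[... 632 characters left out ...]
7.]
scene plinth_b [438. 287.] 0.7 [476. 331.]
scene plinth_b [368. 264.] 0.69 [490. 200.]
scene plinth_b [335. 252.] 0.56 [493. 133.]
scene plinth_c [398. 274.] 0.81 [483. 257.]
scene plinth_c [438. 287.] 0.7 [476. 331.]
scene plinth_c [368. 264.] 0.69 [490. 200.]
scene plinth_c [335. 252.] 0.56 [493. 133.]
scene plinth_d [398. 274.] 0.81 [483. 257.]
scene plinth_d [438. 287.] 0.7 [476. 331.]
scene plinth_d [368. 264.] 0.69 [490. 200.]
scene plinth_d [335. 252.] 0.56 [493. 133.]
scene rack [198. 210.] 0.68 [ 533. -171.]
scene rack [241. 206.] 0.48 [ 471. -104.]
scene rack [333. 248.] 0.43 [485. 124.]
scene oil_bottle [265. 240.] 0.52 [536.  -0.]
scene oil_bottle [334. 252.] 0.48 [494. 132.]
```

```bash
python3 - <<'E'
from h import *
s=cv2.imread('pics/scene0.png'); t=cv2.imread('pics/top0.png')
a=cv2.resize(s[150:310,120:480],(800,356),interpolation=cv2.INTER_CUBIC)
b=cv2.resize(t[170:260,125:425],(800,240),interpolation=cv2.INTER_CUBIC)
cv2.imwrite('pics/crop0.png',np.vstack([a,b]))
g=t.max(2); m=(g<60).astype(np.uint8); m[:,:130]=0;m[:,260:]=0;m[:195]=0;m[260:]=0
cs,_=cv2.findContours(m,cv2.RETR_EXTERNAL,cv2.CHAIN_APPROX_NONE)
p=manip.camera('top')
for c in cs:
    if cv2.contourArea(c)>150:
        M=cv2.moments(c);x=(M['m10']/M['m00'],M['m01']/M['m00']);print(np.round(x,1),cv2.contourArea(c),cv2.minAreaRect(c),[np.round(ray(p,x,z),1) for z in (20,32,44,56)])
E
```

```text
[149.7 226.3] 290.0 ((149.72940063476562, 226.4823455810547), (18.253767013549805, 17.94698143005371), 85.60128784179688) [array([478.6, 330.8,  20. ]), array([477.3, 327.5,  32. ]), array([476. , 324.1,  44. ]), array([474.6, 320.7,  56. ])]
[178.5 225.3] 292.0 ((178.5, 225.5), (19.0, 17.0), 90.0) [array([482.6, 261.4,  20. ]), array([481.3, 258.7,  32. ]), array([479.9, 256. ,  44. ]), array([478.5, 253.3,  56. ])]
[203.4 221.9] 300.5 ((203.47586059570312, 222.08966064453125), (18.791046142578125, 18.086383819580078), 86.633544921875) [array([492.4, 201.6,  20. ]), array([491. , 199.5,  32. ]), array([489.5, 197.4,  44. ]), array([488. , 195.3,  56. ])]
[232.1 220.9] 295.0 ((232.0, 221.0), (18.0, 18.0), 90.0) [array([496.5, 132.5,  20. ]), array([495., 131.,  32.]), array([493.5, 129.6,  44. ]), array([491.9, 128.2,  56. ])]
```

View pics/crop0.png

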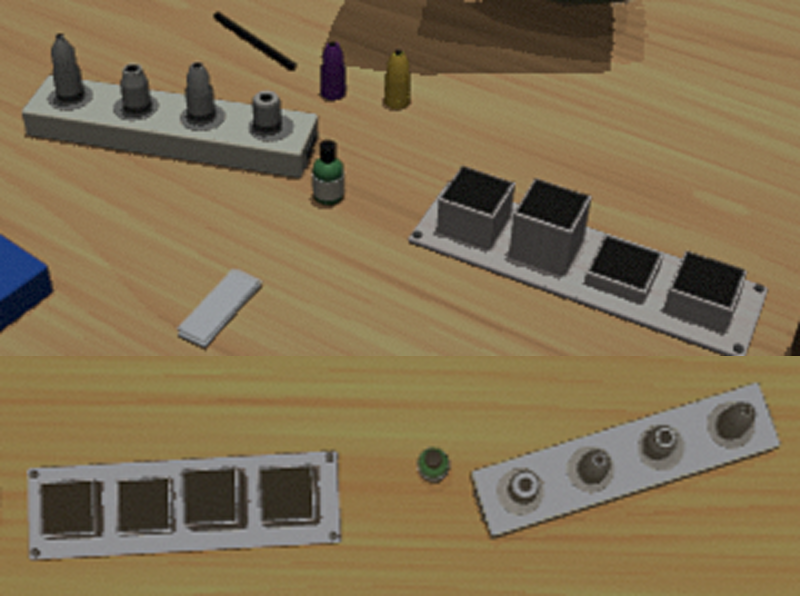

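```bash
python3 - <<'E'
from h import *
for cam in('top','scene'):
    p=manip.camera(cam)
    for n in ['objective_longest','objective_medium','objective_long','objective_short','rack','oil_bottle']:
        for d in manip.masks_of(n,p)[:1 if n!='objective_long' else 4]:
            ys,xs=np.nonzero(d['pixels']);print(cam,n,round(d['score'],2),np.round(d['xy']),xs.min(),xs.max(),ys.min(),ys.max(),len(xs))
            if n=='rack' and cam=='top':
                r=cv2.minAreaRect(np.c_[xs,ys].astype(np.float32)); b=cv2.boxPoints(r)
                B=np.array([ray(p,q,30) for q in b]);print(np.round(B,1),np.round(B.mean(0),1),np.round(np.linalg.norm(B-np.roll(B,1,0),axis=1),1))
    # predicted centres overlay: fit spots
g=cv2.imread('pics/top0.png')
cv2.imwrite('pics/rk.png',cv2.resize(g[170:250,290:430],(800,457),interpolation=cv2.INTER_CUBIC))
E
```

```text
top objective_longest 0.52 [401. 194.] 393 407 187 200 146
top objective_long 0.57 [320. 267.] 315 324 262 271 80
top objective_long 0.54 [295. 277.] 289 299 270 280 93
top objective_short 0.52 [320. 222.] 317 325 214 223 72
top rack 0.83 [358. 208.] 302 415 180 237 2671
[[ 519.9  -29.1   30. ]
 [ 609.1 -289.1   30. ]
 [ 544.8 -308.3   30. ]
 [ 456.7  -50.2   30. ]] [ 532.6 -169.2   30. ] [ 66.6 274.9  67.1 272.8]
top oil_bottle 0.57 [286. 210.] 281 294 204 216 137
scene objective_longest 0.74 [148. 184.] 143 157 165 196 344
scene objective_medium 0.65 [179. 189.] 175 186 179 200 231
scene objective_long 0.64 [270. 183.] 264 275 169 194 255
scene objective_long 0.63 [208. 191.] 204 216 178 205 303
scene objective_long 0.53 [296. 188.] 293 304 172 198 275
scene objective_short 0.75 [240. 202.] 234 246 191 210 231
scene rack 0.96 [198. 206.] 130 262 186 229 2970
scene oil_bottle 0.86 [266. 229.] 260 274 212 241 340
```

View pics/rk.png

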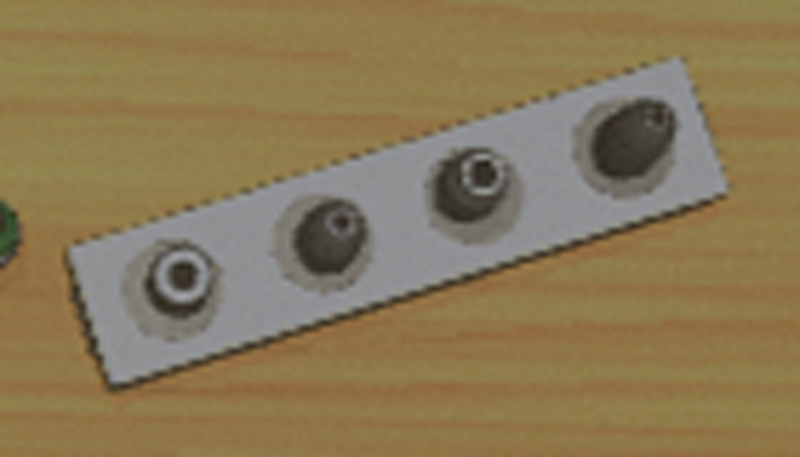

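```bash
cat >> h.py <<'E'
def go(tgt,yaw=None):
    s=manip.read_state(); Rm=R.from_euler('xyz',s['eef_rot'])
    d=Rm.inv().apply(np.array(tgt)-s['eef_pos'])
    print('clock',round(s['clock'],2),'pos',np.round(s['eef_pos'],1),'rot',np.round(s['eef_rot'],3),'gap',round(s['finger_gap'],1),'| shift',np.round(d,1))
    if yaw is not None:
        T=R.from_euler('xyz',[-np.pi/2,0,yaw]); print('turn deg',np.round((Rm.inv()*T).as_rotvec(degrees=True),1))
E
python3 - <<'E'
from h import *
p=manip.camera('top')
for x,top,h in [((320.1,220.75),(290+183/5.714,170+276/5.714),34),((346.2,212.5),(290+343/5.714,170+222/5.714),58),((373.1,204.1),(290+483/5.714,170+174/5.714),46),((399,195.7),(290+656/5.714,170+118/5.714),70)]: print(np.round(ray(p,np.array(x)-.4,30),1),np.round(ray(p,np.array(top)-.4,30+h),1))
go((532,-200,200),-2.81)
E
```

```text
[501.8 -77.3  30. ] [503.2 -79.8  64. ]
[ 523.1 -139.    30. ] [ 523.1 -141.6   88. ]
[ 544.9 -202.7   30. ] [ 545.8 -198.8   76. ]
[ 566.7 -264.3   30. ] [ 565.7 -262.9  100. ]
clock 2.05 pos [ 221.7 -503.4  227.5] rot [-1.571 -0.    -2.727] gap 94.2 | shift [-406.3   27.5 -152.6]
turn deg [-0.   4.8 -0. ]
```

```bash
python3 -m jog '[-20,1,-8,0,1,0, -60,4,-22,0,2,0, -100,7,-38,0,3,0, -140,10,-53,0,4,0, -180,12,-68,0,4.8,0, -220,15,-83,0,4.8,0, -260,18,-98,0,4.8,0, -300,20,-113,0,4.8,0, -340,23,-128,0,4.8,0, -370,25,-140,0,4.8,0]' 94 && python3 -m jog '[-25,2,-10,0,0,0, -36,2,-13,0,0,0, -36,2,-13,0,0,0, -36,2,-13,0,0,0]' 50 30; python3 - <<'E'
from h import *
p=manip.camera('wrist'); cv2.imwrite('pics/w1.png',p['img'][:,:,::-1])
t={'objective_longest':(566,-263),'objective_medium':(545,-201),'objective_long':(523,-140),'objective_short':(502,-78)}
for n in t:
    for d in manip.tip_of(n,p)[:3]: print(n,round(d['score'],2),np.round(d['xy']),np.round(ray(p,d['xy'],30),1), 'pred',np.round(proj(p,(*t[n],30))))
go((566,-263,150),-2.81)
E
```

```text
clock: 2.88
eef_pos: [505.1, -224.4, 202.5]
eef_rot: [-1.571, 0.0, -2.811]
wrist_force: [0.8, -1.2, -0.0]
finger_gap: 94.2
clock: 3.22
eef_pos: [533.3, -202.6, 200.3]
eef_rot: [-1.571, -0.0, -2.81]
wrist_force: [-0.4, -0.0, -0.1]
finger_gap: 70.6
objective_longest 0.94 [351. 186.] [ 564.7 -266.1   30. ] pred [[348. 183.]]
objective_medium 0.87 [275. 181.] [ 545.7 -198.1   30. ] pred [[277. 183.]]
objective_long 0.91 [127. 271.] [414. -90.  30.] pred [[207. 184.]]
objective_long 0.85 [213. 184.] [ 523.9 -144.7   30. ] pred [[207. 184.]]
objective_long 0.63 [ 66. 275.] [389.9 -33.9  30. ] pred [[207. 184.]]
objective_short 0.96 [141. 184.] [503.4 -82.   30. ] pred [[137. 184.]]
clock 3.47 pos [ 533.  -203.2  200.8] rot [-1.57   0.    -2.812] gap 52.2 | shift [-11.8  50.8  67.3]
turn deg [-0.  -0.1 -0. ]
```

View pics/w1.png

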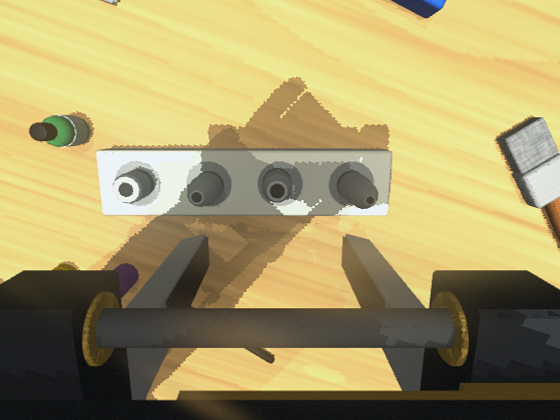

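```bash
python3 -m jog '[-4,0,20,0,0,0, -9,0,50,0,0,0, -11,5,62,0,0,0, -11,30,62,0,0,0, -11,60,62,0,0,0, -11,85,62,0,0,0, -11,85,62,0,0,0]' 50 30; python3 - <<'E'
from h import *
p=manip.camera('wrist'); cv2.imwrite('pics/w2.png',p['img'][:,:,::-1])
for d in manip.tip_of('objective_longest',p)[:3]: print(round(d['score'],2),np.round(d['xy']),np.round(ray(p,d['xy'],30),1))
go((566,-263.5,56),-2.81)
E
```

```text
clock: 4.05
eef_pos: [561.8, -256.9, 110.5]
eef_rot: [-1.576, -0.005, -2.812]
wrist_force: [-1.0, -0.9, 0.0]
finger_gap: 50.3
0.9 [290. 221.] [ 564.8 -266.4   30. ]
clock 4.15 pos [ 564.  -257.7  116. ] rot [-1.571 -0.    -2.811] gap 50.1 | shift [-0.1 60.   6.2]
turn deg [ 0.  -0.1  0. ]
```

View pics/w2.png

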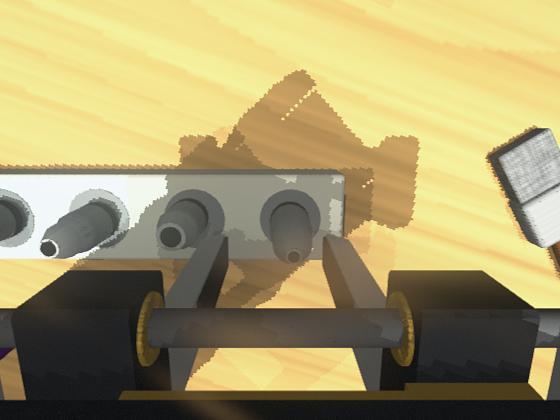

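```bash
python3 -m jog '[0,8,7,0,0,0, 0,30,7,0,0,0, 0,50,7,0,0,0, 0,58,7,0,0,0, 0,60,7,0,0,0, 0,60,7,0,0,0, 0,60,7,0,0,0]' 50 30 && python3 -m jog '[0,0,0,0,0,0, 0,0,0,0,0,0, 0,0,0,0,0,0, 0,0,0,0,0,0, 0,0,0,0,0,0, 0,0,0,0,0,0]' 15 30; python3 - <<'E'
from h import *
p=manip.camera('wrist'); cv2.imwrite('pics/w3.png',p['img'][:,:,::-1])
go((566,-263.5,170),-2.81)
E
```

```text
clock: 4.73
eef_pos: [567.2, -264.3, 57.0]
eef_rot: [-1.569, 0.001, -2.811]
wrist_force: [-0.5, -0.2, 0.5]
finger_gap: 49.8
clock: 5.23
eef_pos: [566.7, -263.9, 55.9]
eef_rot: [-1.57, 0.0, -2.811]
wrist_force: [-0.5, 0.2, 4.5]
finger_gap: 25.1
clock 5.28 pos [ 566.7 -263.9   55.8] rot [-1.57   0.    -2.811] gap 24.7 | shift [   0.5 -114.2   -0.5]
turn deg [-0. -0. -0.]
```

View pics/w3.png

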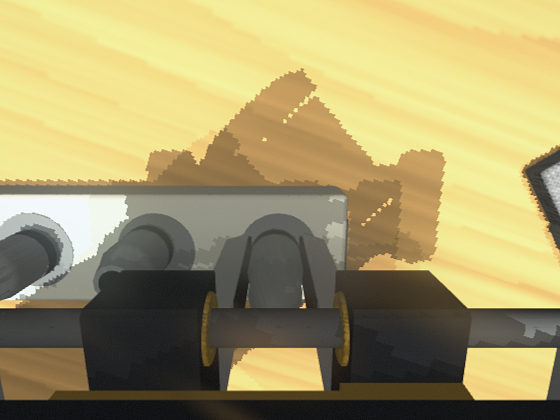

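```bash
python3 -m jog '[0,-2,0,0,0,0, 0,-8,0,0,0,0, 0,-20,0,0,0,0, 0,-40,0,0,0,0, 0,-60,0,0,0,0, 0,-85,0,0,0,0, 0,-105,0,0,0,0, 0,-114,0,0,0,0, 0,-114,0,0,0,0]' 15 30; python3 - <<'E'
from h import *
p=manip.camera('wrist'); cv2.imwrite('pics/w4.png',p['img'][:,:,::-1])
q=manip.camera('scene'); cv2.imwrite('pics/s4.png',cv2.resize(q['img'][60:260,80:360,::-1],(800,571)))
s=manip.read_state();print(s['wrist_force'],s['finger_gap'])
go((482.6,261.4,170),-2.81)
E
```

```text
clock: 6.03
eef_pos: [567.2, -264.2, 172.3]
eef_rot: [-1.568, 0.003, -2.811]
wrist_force: [1.6, 1.1, -1.2]
finger_gap: 25.7
[ 0.21150931 -0.3532015  -1.73756645] 25.217904292390894
clock 6.13 pos [ 566.2 -263.6  168.8] rot [-1.571 -0.    -2.811] gap 25.2 | shift [ -91.6   -1.  -523.7]
turn deg [ 0. -0.  0.]
```

View pics/s4.png

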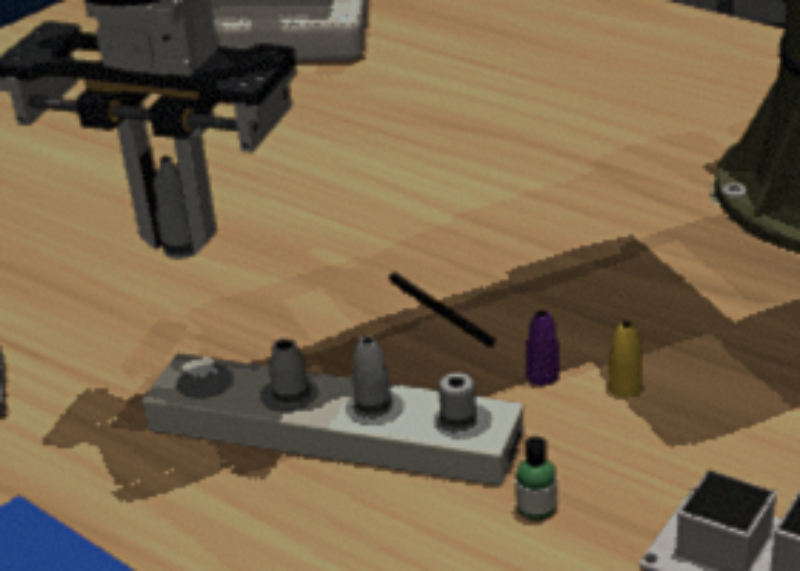

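View pics/w4.png

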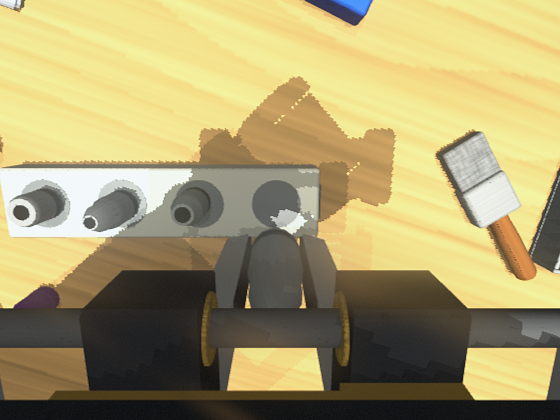

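```bash
python3 -m jog '[-2,0,-10,0,0,0, -6,0,-33,0,0,0, -11,0,-62,0,0,0, -16,0,-92,0,0,0, -21,0,-122,0,0,0, -27,0,-152,0,0,0, -32,0,-182,0,0,0, -37,0,-212,0,0,0, -43,0,-242,0,0,0, -48,0,-272,0,0,0]' && python3 -m jog '[-5,0,-30,0,0,0, -11,0,-60,0,0,0, -16,0,-90,0,0,0, -21,0,-120,0,0,0, -27,0,-150,0,0,0, -32,0,-180,0,0,0, -37,0,-208,0,0,0, -41,0,-231,0,0,0, -43,0,-246,0,0,0, -44,0,-252,0,0,0]' && python3 -m jog '[0,0,0,0,0,0, 0,0,0,0,0,0, 0,0,0,0,0,0]'; python3 - <<'E'
from h import *
p=manip.camera('wrist'); cv2.imwrite('pics/w5.png',p['img'][:,:,::-1])
t={'a':(482.6,261.4,20),'b':(477.3,327.5,32),'c':(493.5,129.6,44),'d':(488,195.3,56)}
for d in manip.tip_of('plinth_a',p)[:5]: print(round(d['score'],2),np.round(d['xy']),np.round(ray(p,d['xy'],0),1))
for k in t: print(k,np.round(proj(p,t[k])))
s=manip.read_state();print(s['wrist_force'])
go((482.6,261.4,46.5),-2.81)
E
```

```text
clock: 6.97
eef_pos: [522.2, 11.0, 168.2]
eef_rot: [-1.572, -0.002, -2.81]
wrist_force: [0.5, -0.3, -0.2]
finger_gap: 25.4
clock: 7.8
eef_pos: [481.6, 263.6, 168.2]
eef_rot: [-1.571, -0.002, -2.808]
wrist_force: [0.4, 0.4, -0.4]
finger_gap: 25.3
clock: 8.05
eef_pos: [483.2, 260.8, 169.1]
eef_rot: [-1.571, -0.001, -2.811]
wrist_force: [0.5, -1.0, -2.4]
finger_gap: 25.4
0.97 [409. 229.] [493.8 129.4   0. ]
0.94 [280. 197.] [483.2 255.4   0. ]
0.86 [204. 178.] [476.9 328.1   0. ]
0.66 [345. 214.] [487.2 192.6   0. ]
a [[274. 200.]]
b [[197. 184.]]
c [[428. 244.]]
d [[355. 230.]]
[ 0.7307032  -0.30901635 -1.44143652]
clock 8.15 pos [483.4 260.8 169.4] rot [-1.571 -0.    -2.812] gap 25.5 | shift [  0.5 122.9  -0.8]
turn deg [-0.  -0.1  0. ]
```

View pics/w5.png

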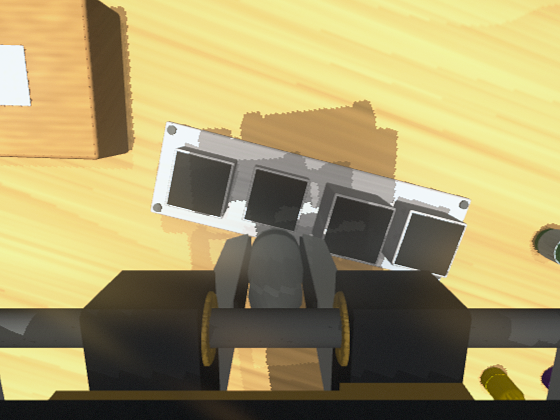

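```bash
python3 -m jog '[0,10,0,0,0,0, 0,35,0,0,0,0, 0,65,0,0,0,0, 0,90,0,0,0,0, 0,107,0,0,0,0, 0,115,0,0,0,0, 0,119,0,0,0,0, 0,121,0,0,0,0, 0,122,0,0,0,0, 0,122,0,0,0,0]' && python3 -m jog '[0,0.5,0,0,0,0, 0,1,0,0,0,0, 0,1,0,0,0,0]'; python3 - <<'E'
from h import *
s=manip.read_state();print(s['wrist_force'])
p=manip.camera('scene'); cv2.imwrite('pics/s6.png',cv2.resize(p['img'][180:310,290:480,::-1],(760,520)))
go((482.9,260,45.8),-2.81)
E
```

```text
clock: 8.98
eef_pos: [483.6, 261.8, 48.2]
eef_rot: [-1.571, 0.001, -2.811]
wrist_force: [0.7, -0.7, -0.6]
finger_gap: 24.9
clock: 9.23
eef_pos: [483.3, 261.7, 46.8]
eef_rot: [-1.571, 0.001, -2.811]
wrist_force: [0.2, -0.4, -0.7]
finger_gap: 25.1
[ 0.15150225 -0.38790028 -0.67587292]
clock 9.28 pos [483.3 261.7  46.7] rot [-1.571e+00  1.000e-03 -2.811e+00] gap 25.1 | shift [0.9 0.9 1.5]
turn deg [ 0. -0. -0.]
```

View pics/s6.png

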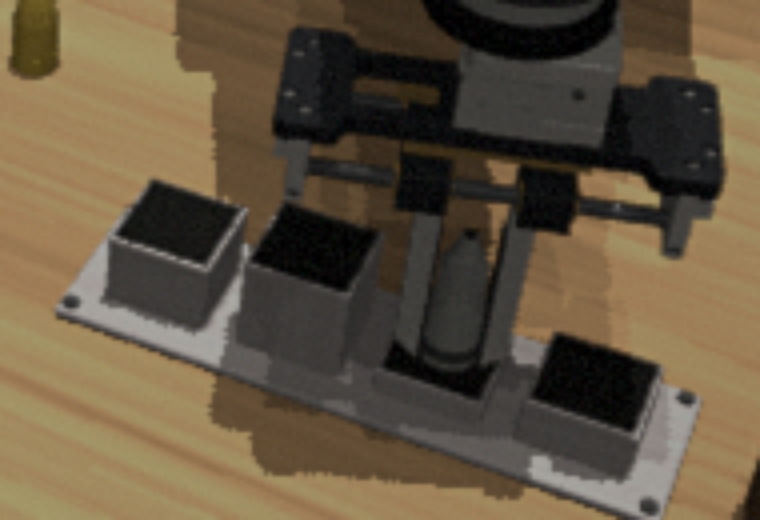

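```bash
python3 -m jog '[0,0.4,0.7,0,0,0, 0,0.8,1.5,0,0,0, 0,0.8,1.5,0,0,0, 0,0.8,1.5,0,0,0, 0,0.8,1.5,0,0,0]' && python3 -m jog '[0,0,0,0,0,0, 0,0,0,0,0,0, 0,0,0,0,0,0, 0,0,0,0,0,0, 0,0,0,0,0,0]' 38; python3 - <<'E'
from h import *
s=manip.read_state();print(s['wrist_force'])
p=manip.camera('wrist'); cv2.imwrite('pics/w7.png',p['img'][:,:,::-1])
go((482.9,260,180),-2.81)
E
```

```text
clock: 9.7
eef_pos: [483.8, 260.3, 45.9]
eef_rot: [-1.571, 0.0, -2.811]
wrist_force: [-1.4, 0.5, 2.4]
finger_gap: 25.1
clock: 10.12
eef_pos: [483.7, 260.2, 45.6]
eef_rot: [-1.571, -0.0, -2.811]
wrist_force: [-0.5, -0.3, 0.4]
finger_gap: 37.8
[-0.53174059 -0.29790086  0.4287783 ]
clock 10.17 pos [483.7 260.2  45.6] rot [-1.571 -0.    -2.811] gap 37.8 | shift [ 8.000e-01 -1.344e+02 -1.000e-01]
turn deg [-0. -0.  0.]
```

View pics/w7.png

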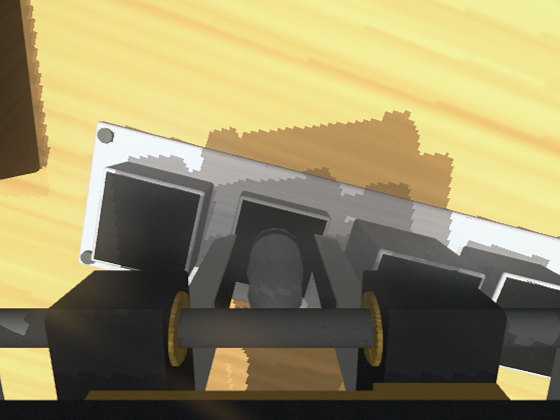

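```bash
python3 -m jog '[0,-5,0,0,0,0, 0,-25,0,0,0,0, 0,-60,0,0,0,0, 0,-95,0,0,0,0, 4,-120,20,0,0,0, 11,-124,55,0,0,0, 19,-124,93,0,0,0, 27,-124,132,0,0,0, 34,-124,171,0,0,0, 42,-124,210,0,0,0]' && python3 -m jog '[8,0,39,0,0,0, 16,0,78,0,0,0, 24,0,117,0,0,0, 32,0,156,0,0,0, 40,0,195,0,0,0, 46,0,225,0,0,0, 49,0,242,0,0,0, 49,0,246,0,0,0, 49,0,246,0,0,0, 49,0,246,0,0,0]' 50; python3 - <<'E'
from h import *
p=manip.camera('wrist'); cv2.imwrite('pics/w8.png',p['img'][:,:,::-1])
for d in manip.tip_of('objective_medium',p)[:3]: print(round(d['score'],2),np.round(d['xy']),np.round(ray(p,d['xy'],30),1))
print(proj(p,(545.3,-200.5,30)))
go((545.3,-200.5,56),-2.81)
q=manip.camera('scene'); cv2.imwrite('pics/s8.png',cv2.resize(q['img'][180:310,290:480,::-1],(760,520)))
E
```

```text
clock: 11.0
eef_pos: [512.2, 46.2, 170.3]
eef_rot: [-1.571, 0.001, -2.81]
wrist_force: [1.5, 0.1, -0.5]
finger_gap: 38.1
clock: 11.83
eef_pos: [545.8, -199.8, 169.7]
eef_rot: [-1.571, -0.0, -2.81]
wrist_force: [-0.4, 0.9, 0.0]
finger_gap: 49.6
0.66 [275. 203.] [ 545.3 -199.9   30. ]
[[275.54121796 203.06048019]]
clock 11.93 pos [ 545.9 -199.4  169.9] rot [-1.571  0.    -2.809] gap 50.1 | shift [  0.9 113.9   0.9]
turn deg [ 0.  0. -0.]
```

View pics/w8.png

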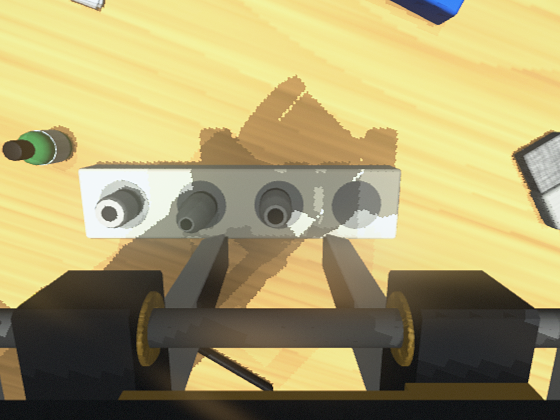

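View pics/s8.png

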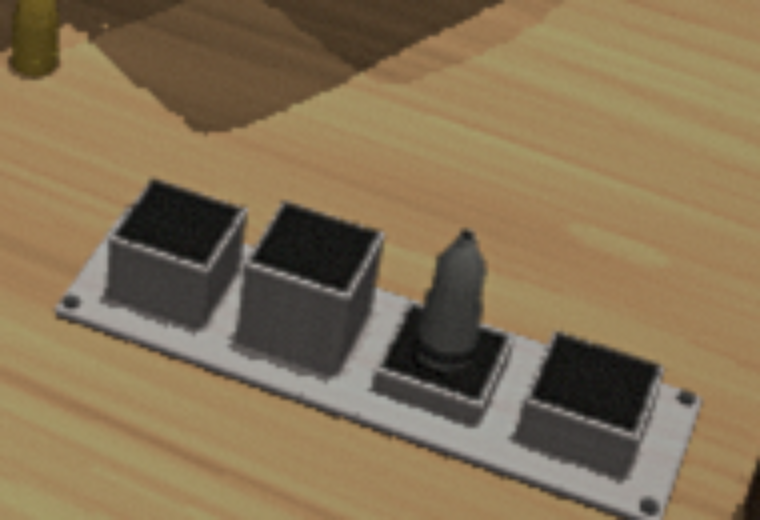

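```bash
python3 -m jog '[0,12,0,0,0,0, 0,42,0,0,0,0, 0,75,0,0,0,0, 0,100,0,0,0,0, 0,112,0,0,0,0, 0,114,0,0,0,0, 0,114,0,0,0,0, 0,114,0,0,0,0]' 50 30 && python3 -m jog '[0,0,0,0,0,0, 0,0,0,0,0,0, 0,0,0,0,0,0, 0,0,0,0,0,0, 0,0,0,0,0,0, 0,0,0,0,0,0]' 15 30; python3 - <<'E'
from h import *
p=manip.camera('wrist'); cv2.imwrite('pics/w9.png',p['img'][:,:,::-1])
go((493.7,128.5,170),-2.81)
E
```

```text
clock: 12.65
eef_pos: [546.5, -200.7, 57.0]
eef_rot: [-1.57, 0.001, -2.81]
wrist_force: [0.1, -0.4, 1.1]
finger_gap: 49.9
clock: 13.15
eef_pos: [546.0, -200.7, 56.1]
eef_rot: [-1.57, 0.001, -2.811]
wrist_force: [-1.2, 0.6, 6.0]
finger_gap: 25.2
clock 13.2 pos [ 546.  -200.7   56.1] rot [-1.57   0.    -2.811] gap 25.5 | shift [ -57.5 -114.  -328.3]
turn deg [-0. -0. -0.]
```

View pics/w9.png

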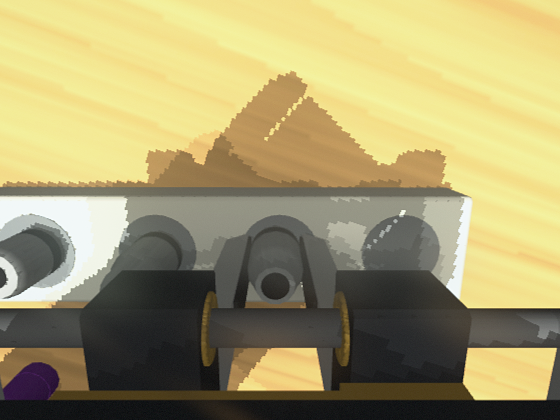

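```bash
python3 -m jog '[0,-2,0,0,0,0, 0,-10,0,0,0,0, 0,-25,0,0,0,0, 0,-50,0,0,0,0, 0,-80,0,0,0,0, 0,-102,0,0,0,0, -2,-112,-10,0,0,0, -6,-114,-33,0,0,0, -11,-114,-62,0,0,0, -16,-114,-92,0,0,0]' && python3 -m jog '[-5,0,-30,0,0,0, -11,0,-60,0,0,0, -16,0,-90,0,0,0, -21,0,-120,0,0,0, -27,0,-150,0,0,0, -32,0,-180,0,0,0, -37,0,-208,0,0,0, -40,0,-226,0,0,0, -41,0,-234,0,0,0, -41.5,0,-236,0,0,0]' && python3 -m jog '[0,0,0,0,0,0, 0,0,0,0,0,0, 0,0,0,0,0,0]'; python3 - <<'E'
from h import *
p=manip.camera('wrist'); cv2.imwrite('pics/w10.png',p['img'][:,:,::-1])
for d in manip.tip_of('plinth_c',p)[:5]: print(round(d['score'],2),np.round(d['xy']),np.round(ray(p,d['xy'],0),1))
t={'b':(477.3,327.5,32),'c':(493.5,129.6,44),'d':(488,195.3,56)}
for k in t: print(k,np.round(proj(p,t[k])))
go((493.7,128.5,70),-2.81)
E
```

```text
clock: 14.03
eef_pos: [530.3, -107.0, 169.2]
eef_rot: [-1.571, -0.001, -2.812]
wrist_force: [-0.1, 0.5, -0.7]
finger_gap: 25.1
clock: 14.87
eef_pos: [492.8, 129.5, 169.3]
eef_rot: [-1.571, -0.001, -2.809]
wrist_force: [0.0, -0.5, -0.5]
finger_gap: 25.0
clock: 15.12
eef_pos: [493.8, 127.4, 169.6]
eef_rot: [-1.571, -0.0, -2.812]
wrist_force: [0.8, 0.7, -1.0]
finger_gap: 25.6
0.94 [272. 194.] [493.4 130.6   0. ]
0.89 [137. 162.] [482.9 256.2   0. ]
0.89 [204. 175.] [490.8 194.9   0. ]
0.81 [ 61. 143.] [477.2 325.3   0. ]
b [[ 36. 144.]]
c [[272. 206.]]
d [[189. 189.]]
clock 15.22 pos [493.8 127.5 169.6] rot [-1.571 -0.    -2.812] gap 25.4 | shift [-0.3 99.6 -1. ]
turn deg [-0.  -0.1  0. ]
```

View pics/w10.png

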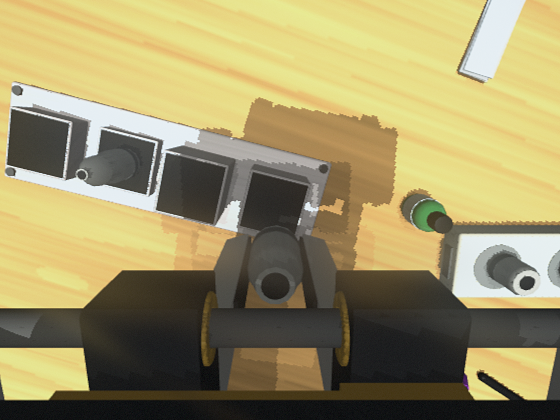

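```bash
python3 -m jog '[0,10,0,0,0,0, -0.5,35,0,0,0,0, -1,62,0,0,0,0, -1,80,0,0,0,0, -1,90,0,0,0,0, -1,95,0,0,0,0, -1,97.5,0,0,0,0, -1,98.5,0,0,0,0, -1,99,0,0,0,0, -1,99,0,0,0,0]' && python3 -m jog '[0,0,0,0,0,0, 0,0,0,0,0,0, 0,0,0,0,0,0]'; python3 - <<'E'
from h import *
s=manip.read_state();print(s['wrist_force'])
p=manip.camera('scene'); cv2.imwrite('pics/s11.png',cv2.resize(p['img'][180:310,290:480,::-1],(760,520)))
go((494.2,128,70),-2.81)
E
```

```text
clock: 16.05
eef_pos: [494.9, 128.7, 71.4]
eef_rot: [-1.571, 0.001, -2.811]
wrist_force: [0.3, -0.1, -2.1]
finger_gap: 24.9
clock: 16.3
eef_pos: [494.7, 128.7, 71.0]
eef_rot: [-1.571, 0.001, -2.811]
wrist_force: [0.2, 0.4, -1.0]
finger_gap: 25.4
[ 0.16734591  0.44579947 -0.95899887]
clock 16.35 pos [494.6 128.7  70.9] rot [-1.571  0.    -2.811] gap 25.4 | shift [0.6 0.9 0.5]
turn deg [-0. -0. -0.]
```

View pics/s11.png

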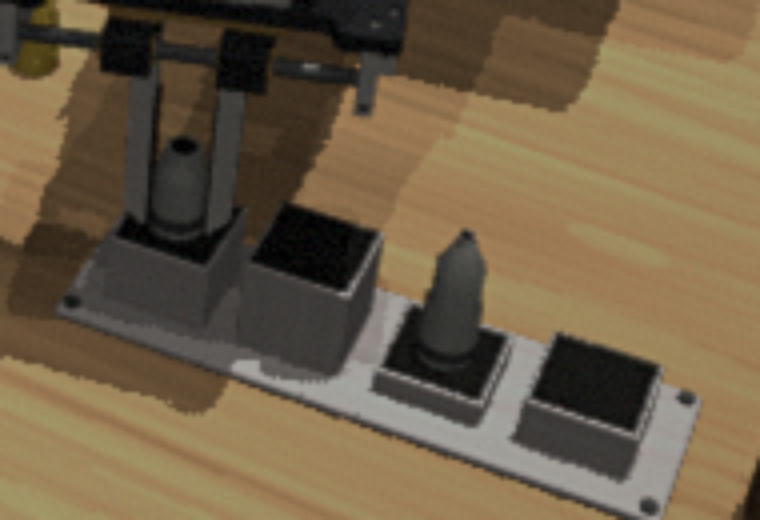

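```bash
python3 -m jog '[0.3,0.5,0,0,0,0, 0.5,0.9,0,0,0,0, 0.5,0.9,0,0,0,0, 0.5,0.9,0,0,0,0, 0.5,0.9,0,0,0,0]' && python3 -m jog '[0,0,0,0,0,0, 0,0,0,0,0,0, 0,0,0,0,0,0, 0,0,0,0,0,0, 0,0,0,0,0,0]' 38; python3 - <<'E'
from h import *
s=manip.read_state();print(s['wrist_force'])
p=manip.camera('wrist'); cv2.imwrite('pics/w12.png',p['img'][:,:,::-1])
go((523.5,-141,170),-2.81)
E
```

```text
clock: 16.77
eef_pos: [494.3, 128.5, 70.1]
eef_rot: [-1.571, 0.001, -2.811]
wrist_force: [-0.7, -0.3, 5.8]
finger_gap: 25.1
clock: 17.18
eef_pos: [494.0, 128.4, 69.6]
eef_rot: [-1.571, -0.0, -2.811]
wrist_force: [-0.5, 0.2, 0.5]
finger_gap: 37.9
[-0.46451711  0.15305757  0.5187374 ]
clock 17.23 pos [494.1 128.5  69.7] rot [-1.571 -0.    -2.811] gap 38.1 | shift [  59.8 -100.3  264.4]
turn deg [ 0. -0.  0.]
```

View pics/w12.png

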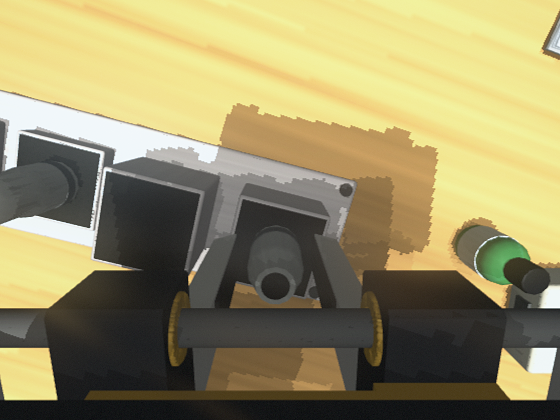

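Released upright. Now to the grey long objective on the rack.

```bash
python3 -m jog '[0,-5,0,0,0,0, 0,-25,0,0,0,0, 0,-60,0,0,0,0, 0,-88,0,0,0,0, 4,-100,18,0,0,0, 11,-100,50,0,0,0, 19,-100,85,0,0,0, 27,-100,120,0,0,0, 35,-100,155,0,0,0, 43,-100,190,0,0,0]' && python3 -m jog '[7,0,30,0,0,0, 13,0,55,0,0,0, 16,0,70,0,0,0, 17,0,74.5,0,0,0, 17,0,74.5,0,0,0, 17,0,74.5,0,0,0]' 50; python3 - <<'E'
from h import *
p=manip.camera('wrist'); cv2.imwrite('pics/w13.png',p['img'][:,:,::-1])
for d in manip.tip_of('objective_long',p)[:3]: print(round(d['score'],2),np.round(d['xy']),np.round(ray(p,d['xy'],30),1))
print(proj(p,(523.5,-141,30)))
go((523.5,-141,56),-2.81)
E
```

```text
clock: 18.07
eef_pos: [515.1, -66.9, 170.3]
eef_rot: [-1.571, 0.001, -2.81]
wrist_force: [0.5, 0.5, -0.3]
finger_gap: 38.1
clock: 18.57
eef_pos: [523.2, -140.5, 169.8]
eef_rot: [-1.571, -0.0, -2.81]
wrist_force: [0.4, 0.2, -0.7]
finger_gap: 50.1
0.61 [280. 202.] [ 524.5 -144.3   30. ]
0.35 [180. 295.] [414.2 -87.2  30. ]
[[275.61516774 202.16425165]]
clock 18.67 pos [ 523.3 -140.1  169.9] rot [-1.571  0.    -2.809] gap 49.6 | shift [1.000e-01 1.139e+02 9.000e-01]
turn deg [ 0.  0. -0.]
```

View pics/w13.png

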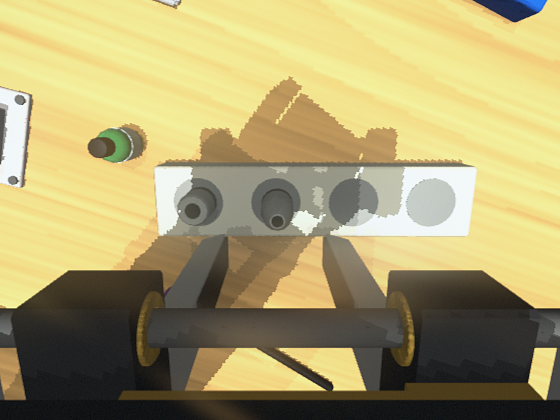

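```bash
python3 -m jog '[0,12,0,0,0,0, 0,42,1,0,0,0, 0,75,1,0,0,0, 0,100,1,0,0,0, 0,112,1,0,0,0, 0,114,1,0,0,0, 0,114,1,0,0,0, 0,114,1,0,0,0]' 50 30 && python3 -m jog '[0,0,0,0,0,0, 0,0,0,0,0,0, 0,0,0,0,0,0, 0,0,0,0,0,0, 0,0,0,0,0,0, 0,0,0,0,0,0]' 15 30; python3 - <<'E'
from h import *
p=manip.camera('wrist'); cv2.imwrite('pics/w14.png',p['img'][:,:,::-1])
go((477.5,326,170),-2.81)
E
```

```text
clock: 19.33
eef_pos: [524.5, -142.1, 57.3]
eef_rot: [-1.57, 0.002, -2.81]
wrist_force: [0.4, 0.7, 0.1]
finger_gap: 49.8
clock: 19.83
eef_pos: [523.8, -142.2, 56.2]
eef_rot: [-1.57, 0.001, -2.811]
wrist_force: [-0.7, 0.3, 5.9]
finger_gap: 25.3
clock 19.88 pos [ 523.8 -142.2   56.2] rot [-1.57   0.    -2.811] gap 25.4 | shift [-108.4 -113.9 -457.8]
turn deg [-0. -0. -0.]
```

View pics/w14.png

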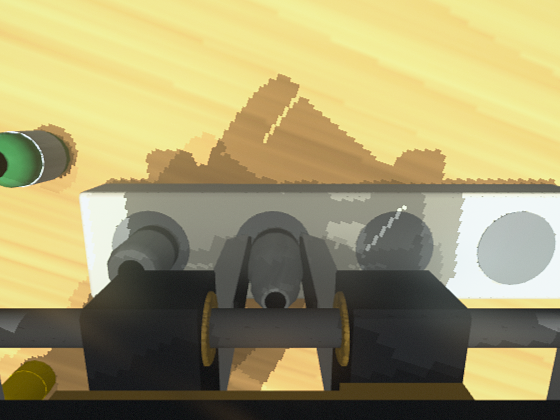

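```bash
python3 -m jog '[0,-2,0,0,0,0, 0,-10,0,0,0,0, 0,-25,0,0,0,0, 0,-50,0,0,0,0, 0,-80,0,0,0,0, 0,-102,0,0,0,0, -2,-112,-10,0,0,0, -8,-114,-33,0,0,0, -15,-114,-62,0,0,0, -22,-114,-94,0,0,0]' && python3 -m jog '[-8,0,-33,0,0,0, -15,0,-65,0,0,0, -23,0,-97,0,0,0, -31,0,-130,0,0,0, -39,0,-163,0,0,0, -46,0,-195,0,0,0, -54,0,-228,0,0,0, -61,0,-258,0,0,0, -68,0,-288,0,0,0, -74,0,-314,0,0,0]' && python3 -m jog '[-5,0,-23,0,0,0, -9,0,-38,0,0,0, -11,0,-46,0,0,0, -12,0,-49,0,0,0, -12.5,0,-50,0,0,0, -12.5,0,-50,0,0,0, -12.5,0,-50,0,0,0]'; python3 - <<'E'
from h import *
p=manip.camera('wrist'); cv2.imwrite('pics/w15.png',p['img'][:,:,::-1])
for d in manip.tip_of('plinth_b',p)[:5]: print(round(d['score'],2),np.round(d['xy']),np.round(ray(p,d['xy'],0),1))
print(np.round(proj(p,(477.3,327.5,32))))
go((477.5,326,58),-2.81)
E
```

```text
clock: 20.72
eef_pos: [513.2, -44.9, 169.4]
eef_rot: [-1.571, -0.0, -2.812]
wrist_force: [0.6, 0.1, -1.0]
finger_gap: 25.4
clock: 21.55
eef_pos: [480.5, 277.2, 169.2]
eef_rot: [-1.571, -0.001, -2.81]
wrist_force: [1.4, -0.1, -1.4]
finger_gap: 24.9
clock: 22.13
eef_pos: [477.7, 325.4, 169.7]
eef_rot: [-1.571, -0.0, -2.812]
wrist_force: [0.5, 1.0, -1.5]
finger_gap: 25.1
0.8 [346. 212.] [483.8 256.4   0. ]
0.69 [273. 197.] [475.7 326.8   0. ]
0.67 [472. 241.] [496.5 131.8   0. ]
0.57 [409. 226.] [491.1 195.    0. ]
[[272. 202.]]
clock 22.23 pos [477.6 325.5 169.8] rot [-1.571  0.    -2.812] gap 25.1 | shift [ -0.  111.8  -0.5]
turn deg [-0.  -0.1 -0. ]
```

View pics/w15.png

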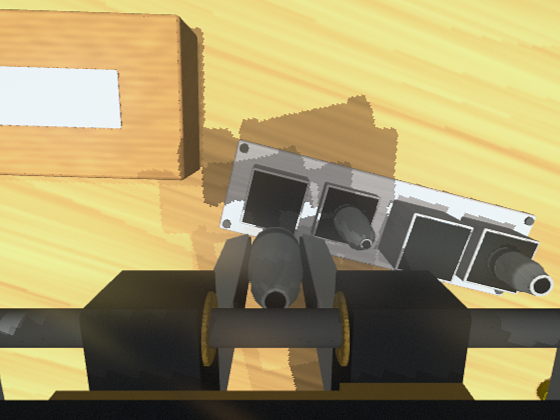

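```bash
python3 - <<'E'
from h import *
q=manip.camera('scene');t=manip.camera('top')
b=ray(q,(478,345),0);print(b)
for z in (40,60,80,100): print(z,proj(q,(b[0],b[1],z)), ray(q,(487,289),z))
for px in ((117,180),(122,227)): print(px,[np.round(ray(t,px,z)) for z in (0,60,90)])
cv2.imwrite('pics/box.png',np.vstack([cv2.resize(q['img'][200:380,400:560,::-1],(640,300)), cv2.resize(t['img'][160:260,0:213,::-1],(640,300))]))
E
```

```text
[563.59988151 426.96526357   0.        ]
40 [[484.00000805 328.91215834]] [476.66663656 408.13333406  40.        ]
60 [[487.13810122 320.49797864]] [498.07626699 409.08718267  60.        ]
80 [[490.37399181 311.82157439]] [519.48589743 410.04103127  80.        ]
100 [[493.71232391 302.87049337]] [540.89552786 410.99487988 100.        ]
(117, 180) [array([594., 426.,   0.]), array([582., 404.,  60.]), array([576., 394.,  90.])]
(122, 227) [array([477., 405.,   0.]), array([471., 384.,  60.]), array([468., 374.,  90.])]
```

View pics/box.png

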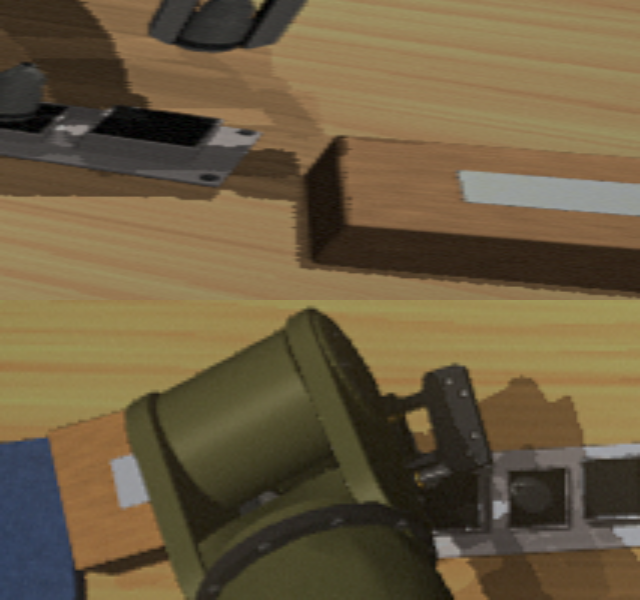

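```bash
python3 -m jog '[0,10,0,0,0,0, -0.5,35,0.5,0,0,0, -1,65,0.5,0,0,0, -1,88,0.5,0,0,0, -1,101,0.5,0,0,0, -1,107,0.5,0,0,0, -1,109.5,0.5,0,0,0, -1,110.5,0.5,0,0,0, -1,111,0.5,0,0,0, -1,111,0.5,0,0,0]' && python3 -m jog '[0,0,0,0,0,0, 0,0,0,0,0,0, 0,0,0,0,0,0]'; python3 - <<'E'
from h import *
s=manip.read_state();print(s['wrist_force'])
p=manip.camera('scene'); cv2.imwrite('pics/s16.png',cv2.resize(p['img'][180:310,290:480,::-1],(760,520)))
go((478.2,326,58),-2.81)
E
```

```text
clock: 23.17
eef_pos: [478.9, 326.4, 59.6]
eef_rot: [-1.571, 0.001, -2.811]
wrist_force: [0.4, -0.4, 0.1]
finger_gap: 25.4
clock: 23.42
eef_pos: [478.6, 326.2, 59.1]
eef_rot: [-1.571, 0.001, -2.811]
wrist_force: [-0.8, 0.5, -1.9]
finger_gap: 25.5
[-0.75607633  0.47075772 -1.88715578]
clock 23.47 pos [478.6 326.2  59. ] rot [-1.571  0.    -2.811] gap 25.3 | shift [0.4 1.  0.1]
turn deg [ 0. -0. -0.]
```

View pics/s16.png

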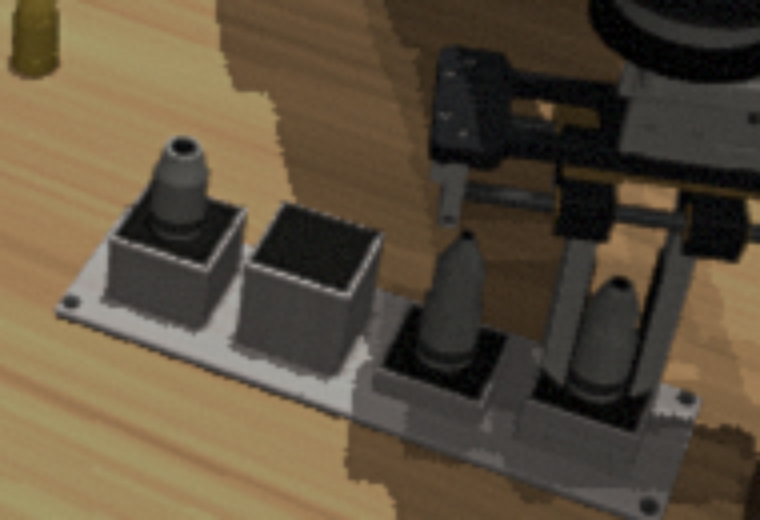

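```bash
python3 -m jog '[0.2,0.5,0,0,0,0, 0.3,0.9,0,0,0,0, 0.3,0.9,0,0,0,0, 0.3,0.9,0,0,0,0, 0.3,0.9,0,0,0,0]' && python3 -m jog '[0,0,0,0,0,0, 0,0,0,0,0,0, 0,0,0,0,0,0, 0,0,0,0,0,0, 0,0,0,0,0,0]' 38; python3 - <<'E'
from h import *
s=manip.read_state();print(s['wrist_force'])
p=manip.camera('wrist'); cv2.imwrite('pics/w17.png',p['img'][:,:,::-1])
go((502.3,-78.8,170),-2.81)
E
```

```text
clock: 23.88
eef_pos: [478.4, 326.1, 58.2]
eef_rot: [-1.571, 0.001, -2.811]
wrist_force: [-1.6, -1.8, 5.4]
finger_gap: 25.6
clock: 24.3
eef_pos: [478.2, 326.0, 57.7]
eef_rot: [-1.571, -0.0, -2.811]
wrist_force: [-0.3, -0.1, 0.1]
finger_gap: 38.0
[-0.28888752 -0.14607533  0.0867292 ]
clock 24.35 pos [478.1 326.   57.7] rot [-1.571 -0.    -2.811] gap 37.9 | shift [ 108.8 -112.3  390.7]
turn deg [-0. -0.  0.]
```

View pics/w17.png

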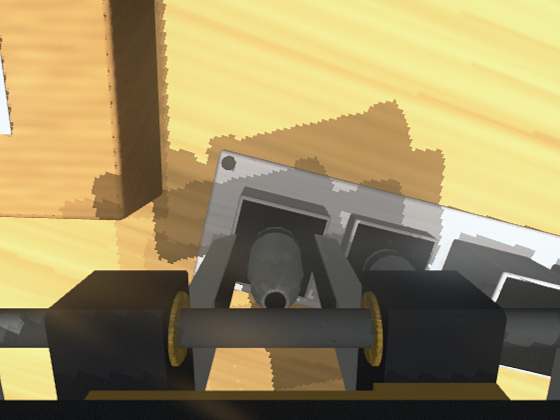

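```bash
python3 -m jog '[0,-5,0,0,0,0, 0,-25,0,0,0,0, 0,-60,0,0,0,0, 0,-95,0,0,0,0, 5,-112,18,0,0,0, 14,-112,50,0,0,0, 24,-112,86,0,0,0, 34,-112,122,0,0,0, 44,-112,158,0,0,0, 54,-112,194,0,0,0]' && python3 -m jog '[10,0,36,0,0,0, 20,0,72,0,0,0, 30,0,108,0,0,0, 40,0,144,0,0,0, 48,0,172,0,0,0, 53,0,190,0,0,0, 55,0,197,0,0,0, 55,0,197,0,0,0, 55,0,197,0,0,0]' 50; python3 - <<'E'
from h import *
p=manip.camera('wrist'); cv2.imwrite('pics/w18.png',p['img'][:,:,::-1])
for d in manip.tip_of('objective_short',p)[:3]: print(round(d['score'],2),np.round(d['xy']),np.round(ray(p,d['xy'],30),1))
print(proj(p,(502.3,-78.8,30)))
go((502.3,-79,56),-2.81)
q=manip.camera('scene'); cv2.imwrite('pics/s18.png',cv2.resize(q['img'][180:310,290:480,::-1],(760,520)))
E
```

```text
clock: 25.18
eef_pos: [489.9, 123.4, 170.4]
eef_rot: [-1.571, 0.001, -2.81]
wrist_force: [1.0, -0.0, -0.0]
finger_gap: 38.3
clock: 25.93
eef_pos: [502.1, -78.6, 169.9]
eef_rot: [-1.571, 0.0, -2.811]
wrist_force: [-0.0, 0.0, 0.1]
finger_gap: 49.9
0.94 [282. 203.] [503.6 -84.2  30. ]
[[275.25851124 202.22172317]]
clock 26.03 pos [502.2 -78.  169.9] rot [-1.571  0.    -2.809] gap 49.8 | shift [  0.2 113.9   1. ]
turn deg [ 0.  0. -0.]
```

View pics/w18.png

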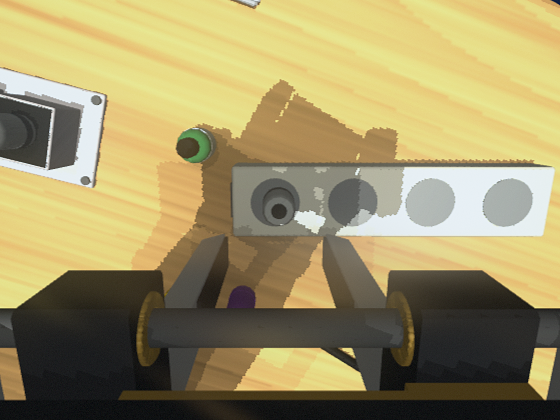

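View pics/s18.png

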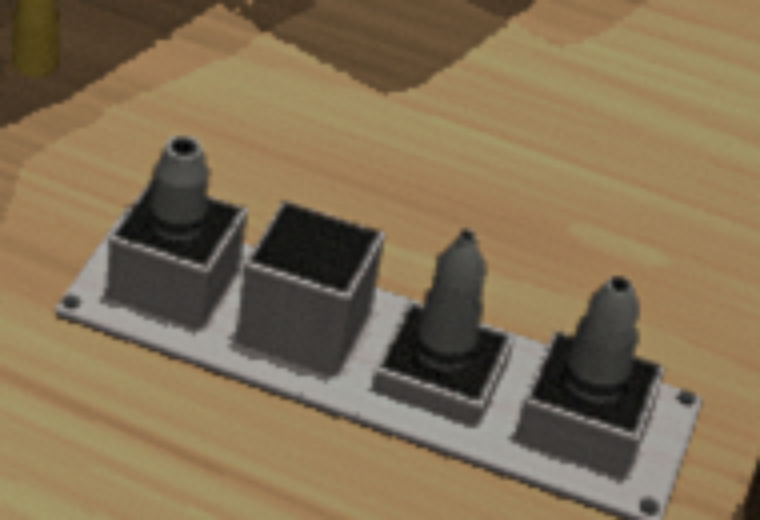

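```bash
python3 -m jog '[0,12,1,0,0,0, 0,42,2.5,0,0,0, 0,75,2.5,0,0,0, 0,100,2.5,0,0,0, 0,112,2.5,0,0,0, 0,114,2.5,0,0,0, 0,114,2.5,0,0,0, 0,114,2.5,0,0,0]' 50 30 && python3 -m jog '[0,0,0,0,0,0, 0,0,0,0,0,0, 0,0,0,0,0,0, 0,0,0,0,0,0, 0,0,0,0,0,0, 0,0,0,0,0,0]' 15 30; python3 - <<'E'
from h import *
p=manip.camera('wrist'); cv2.imwrite('pics/w19.png',p['img'][:,:,::-1])
go((488.3,194,170),-2.81)
E
```

```text
clock: 26.75
eef_pos: [503.6, -81.2, 56.9]
eef_rot: [-1.57, 0.001, -2.81]
wrist_force: [-0.1, 0.8, 0.5]
finger_gap: 49.9
clock: 27.25
eef_pos: [503.2, -81.6, 56.3]
eef_rot: [-1.57, 0.001, -2.811]
wrist_force: [-1.5, -0.0, 5.9]
finger_gap: 25.2
clock 27.3 pos [503.2 -81.6  56.3] rot [-1.571e+00  1.000e-03 -2.811e+00] gap 25.1 | shift [ -75.5 -113.8 -265.4]
turn deg [-0. -0. -0.]
```

View pics/w19.png

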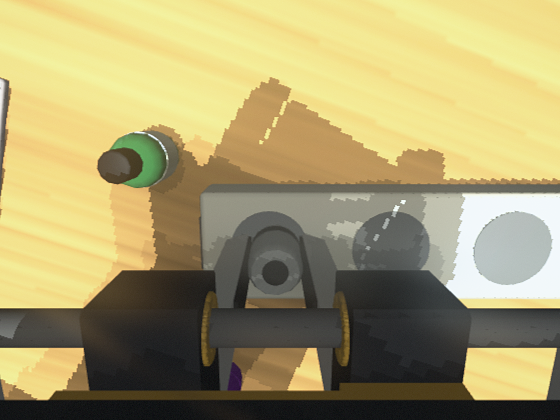

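```bash
python3 -m jog '[0,-2,0,0,0,0, 0,-10,0,0,0,0, 0,-25,0,0,0,0, 0,-50,0,0,0,0, 0,-80,0,0,0,0, 0,-102,0,0,0,0, -3,-112,-10,0,0,0, -9,-114,-30,0,0,0, -16,-114,-56,0,0,0, -24,-114,-84,0,0,0]' && python3 -m jog '[-8,0,-28,0,0,0, -16,0,-56,0,0,0, -24,0,-84,0,0,0, -32,0,-112,0,0,0, -39,0,-138,0,0,0, -45,0,-160,0,0,0, -49,0,-174,0,0,0, -51,0,-181,0,0,0, -51.5,0,-182,0,0,0, -51.5,0,-182,0,0,0]' && python3 -m jog '[0,0,0,0,0,0, 0,0,0,0,0,0]'; python3 - <<'E'
from h import *
p=manip.camera('wrist'); cv2.imwrite('pics/w20.png',p['img'][:,:,::-1])
print(np.round(proj(p,(488,195.3,56))))
go((488.3,194,82),-2.81)
E
```

```text
clock: 28.13
eef_pos: [497.9, 6.9, 169.7]
eef_rot: [-1.571, -0.0, -2.812]
wrist_force: [0.9, 0.0, -0.9]
finger_gap: 25.3
clock: 28.97
eef_pos: [487.7, 194.6, 169.5]
eef_rot: [-1.571, -0.001, -2.81]
wrist_force: [0.0, -0.4, 0.1]
finger_gap: 25.5
clock: 29.13
eef_pos: [488.1, 193.8, 169.8]
eef_rot: [-1.571, -0.0, -2.812]
wrist_force: [0.5, -0.3, -0.6]
finger_gap: 25.4
[[273. 209.]]
clock 29.18 pos [488.1 193.8 169.8] rot [-1.571 -0.    -2.812] gap 25.1 | shift [-0.3 87.8 -0.1]
turn deg [-0.  -0.1  0. ]
```

View pics/w20.png

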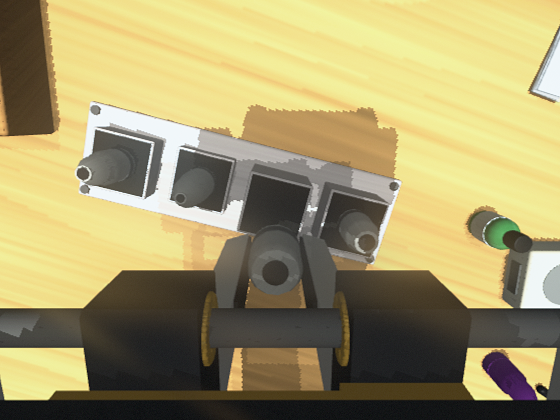

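```bash
python3 -m jog '[0,10,0,0,0,0, -0.5,33,0.5,0,0,0, -1,56,0.5,0,0,0, -1,72,0.5,0,0,0, -1,80,0.5,0,0,0, -1,84,0.5,0,0,0, -1,86,0.5,0,0,0, -1,86.5,0.5,0,0,0, -1,87,0.5,0,0,0, -1,87,0.5,0,0,0]' && python3 -m jog '[0,0,0,0,0,0, 0,0,0,0,0,0, 0,0,0,0,0,0]'; python3 - <<'E'
from h import *
s=manip.read_state();print(s['wrist_force'])
p=manip.camera('scene'); cv2.imwrite('pics/s21.png',cv2.resize(p['img'][180:310,290:480,::-1],(760,520)))
go((488.8,194,82),-2.81)
E
```

```text
clock: 30.02
eef_pos: [489.4, 194.5, 83.5]
eef_rot: [-1.571, 0.001, -2.811]
wrist_force: [0.4, -0.0, -0.2]
finger_gap: 25.5
clock: 30.27
eef_pos: [489.2, 194.5, 83.1]
eef_rot: [-1.571, 0.0, -2.811]
wrist_force: [-0.5, 0.8, -1.2]
finger_gap: 25.1
[-0.48084714  0.75409674 -1.18364024]
clock 30.32 pos [489.1 194.4  83. ] rot [-1.571  0.    -2.811] gap 25.3 | shift [0.5 1.  0.3]
turn deg [ 0. -0. -0.]
```

View pics/s21.png

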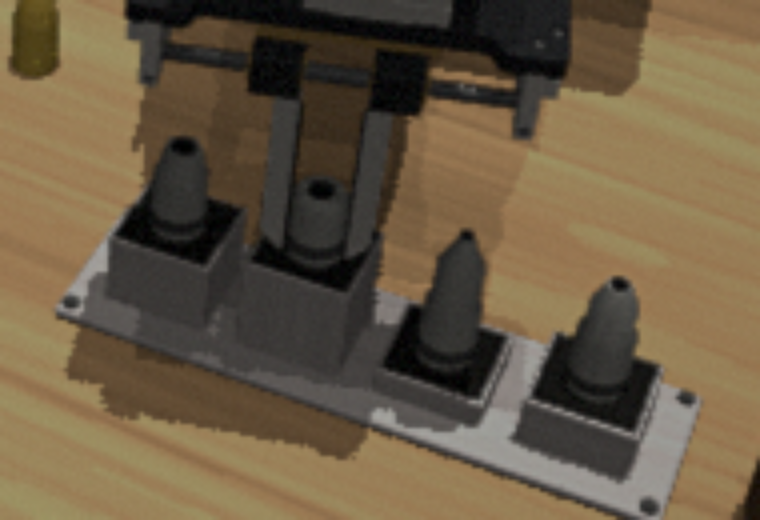

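```bash
python3 -m jog '[0.2,0.5,0,0,0,0, 0.3,0.9,0,0,0,0, 0.3,0.9,0,0,0,0, 0.3,0.9,0,0,0,0, 0.3,0.9,0,0,0,0]' && python3 -m jog '[0,0,0,0,0,0, 0,0,0,0,0,0, 0,0,0,0,0,0, 0,0,0,0,0,0, 0,0,0,0,0,0]' 38 && python3 -m jog '[0,-5,0,0,0,0, 0,-25,0,0,0,0, 0,-55,0,0,0,0, 0,-85,0,0,0,0, 10,-105,0,0,0,0, 40,-115,0,0,0,0, 75,-120,0,0,0,0, 100,-120,0,0,0,0, 110,-120,0,0,0,0, 110,-120,0,0,0,0]' && python3 -m jog '[0,0,0,0,0,0, 0,0,0,0,0,0, 0,0,0,0,0,0, 0,0,0,0,0,0]'; python3 - <<'E'
from h import *
pl={'objective_longest':(482.7,260.5,20),'objective_long':(477.4,326.5,32),'objective_medium':(493.5,129,44),'objective_short':(488.2,194.6,56)}
ims=[]
for c in('scene','wrist','top'):
    p=manip.camera(c)
    print(c)
    for n,t in pl.items():
        for d in manip.tip_of(n,p)[:4]:
            r=ray(p,d['xy'],t[2]); e=np.hypot(*(r[:2]-t[:2]))
            if e<40: print(n,round(d['score'],2),np.round(r,1),round(e,1))
    if c!='wrist':
        for d in manip.tip_of('oil_bottle',p)[:1]: print('oil',np.round(ray(p,d['xy'],0)),d['xy'])
    cv2.imwrite(f'pics/{c}F.png',p['img'][:,:,::-1])
s=manip.read_state();print(s['wrist_force'],np.abs(s['qd']).max(),s['eef_pos'])
a=cv2.imread('pics/sceneF.png')[140:320,190:480];cv2.imwrite('pics/sF.png',cv2.resize(a,(800,497)))
E
```

```text
clock: 30.73
eef_pos: [488.9, 194.4, 82.3]
eef_rot: [-1.571, 0.0, -2.811]
wrist_force: [-1.7, 0.6, 5.4]
finger_gap: 25.3
clock: 31.15
eef_pos: [488.7, 194.3, 81.8]
eef_rot: [-1.571, -0.0, -2.811]
wrist_force: [-0.7, 0.2, 0.9]
finger_gap: 37.8
clock: 31.98
eef_pos: [383.9, 158.3, 202.7]
eef_rot: [-1.571, 0.001, -2.811]
wrist_force: [-0.3, 0.2, 0.2]
finger_gap: 38.0
clock: 32.32
eef_pos: [385.3, 158.7, 201.6]
eef_rot: [-1.571, -0.001, -2.811]
wrist_force: [-0.4, 0.2, -0.4]
finger_gap: 38.0
scene
objective_longest 0.68 [483.3 256.1  20. ] 4.4
objective_long 0.65 [478.4 320.6  32. ] 6.0
objective_medium 0.53 [489.7 130.   44. ] 4.0
objective_short 0.58 [490.  190.8  56. ] 4.2
oil [530.  -7.   0.] [263.7, 236.9]
wrist
objective_longest 0.89 [484.7 259.5  20. ] 2.2
objective_long 0.74 [479.8 324.1  32. ] 3.4
objective_medium 0.95 [494.2 130.6  44. ] 1.8
objective_short 0.71 [491.2 192.9  56. ] 3.4
top
objective_longest 0.49 [485.3 263.7  20. ] 4.1
objective_long 0.47 [479.8 322.1  32. ] 5.0
objective_medium 0.58 [499.  129.2  44. ] 5.6
objective_short 0.47 [487.6 194.6  56. ] 0.6
oil [525.   3.   0.] [286.3, 211.9]
[-0.38953029 -0.17175212 -1.14144759] 0.0011688875844398957 [384.76779302 158.56630652 201.96658992]
```

View pics/sF.png

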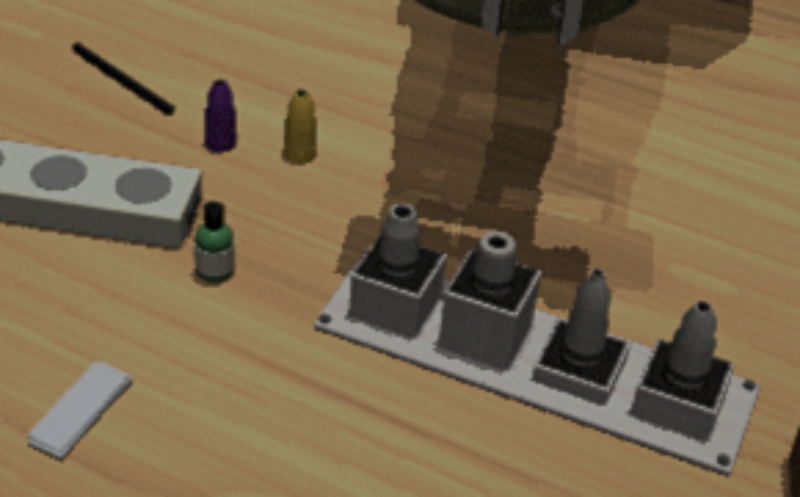

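View pics/wristF.png

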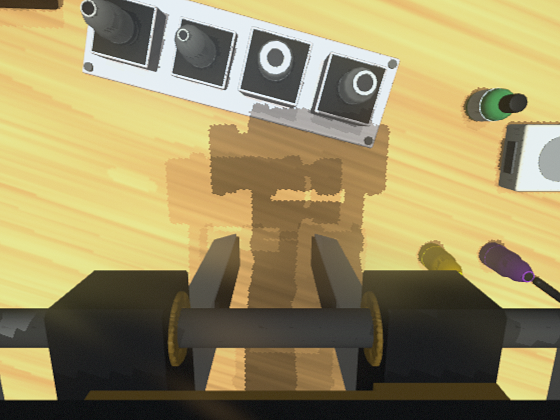

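```bash
python3 -c "
from cell import manip
print(manip.sign_off())"
```

```text
the job is handed in; nothing more can be done
None
```

I moved all four grey objectives from the rack to the stand: longest on the lowest plinth (a), long on b, medium on c and short on the highest (d). I left the purple and yellow look-alikes alone and handed the job in at about 32.5 s of the 115 s.

**Last checks:**
- **Position:** in the scene and wrist pictures every objective stands upright in the middle of its plinth. The networks put each one 1 to 6 mm from its plinth centre, against the 12 mm limit. The three cameras differ by up to about 9 mm on a single objective, which I put down to detection noise.
- **Seating:** each objective pressed lightly on its plinth (2 to 6 N) just before I opened the fingers. I did not measure the foot heights separately.
- **Robot:** it was withdrawn to about 200 mm height with the fingers open, touching nothing.
- **Oil bottle:** it is upright and looks unmoved. The top camera reads (525, 3) mm now against (527, 2) mm at the start. The scene camera reads 9 mm away from its own first reading. I trusted the top camera and the picture, since neither the arm nor a carried objective went near the bottle.

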